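# Clear the jar labeller's catch tray

## Task

Clear the labeller's catch tray: stand the three labelled jars upright in the blue tote beside those already packed, and stand the one jar that came out without a label in the red rework tray. Set the jars down gently, and leave the packed jars and the wash bottle where they stand. When the catch tray is empty, push it home until its spring catch clicks and let go.

Things in the scene. Friction and masses are not known exactly. Their poses are not given: they have to be found in the camera images.
- jar_a: Specimen jar, a plain upright cylinder: white body 42 mm diameter and 50 mm tall, green screw cap 44 mm diameter on top of it, 66 mm tall in all, 50 to 100 g. Origin at the centre of its underside, z up when it stands upright. LABELLED: a white paper label round the body and a white 16 mm strip with dark bars over the top of the cap. Starts standing on the catch tray, anywhere in the bunch.
- jar_b: Specimen jar, a plain upright cylinder: white body 42 mm diameter and 50 mm tall, green screw cap 44 mm diameter on top of it, 66 mm tall in all, 50 to 100 g. Origin at the centre of its underside, z up when it stands upright. LABELLED: a white paper label round the body and a white 16 mm strip with dark bars over the top of the cap. Starts standing on the catch tray, anywhere in the bunch.
- jar_c: Specimen jar, a plain upright cylinder: white body 42 mm diameter and 50 mm tall, green screw cap 44 mm diameter on top of it, 66 mm tall in all, 50 to 100 g. Origin at the centre of its underside, z up when it stands upright. LABELLED: a white paper label round the body and a white 16 mm strip with dark bars over the top of the cap. Starts standing on the catch tray, anywhere in the bunch.
- bare_jar: Specimen jar, a plain upright cylinder: white body 42 mm diameter and 50 mm tall, green screw cap 44 mm diameter on top of it, 66 mm tall in all, 50 to 100 g. Origin at the centre of its underside, z up when it stands upright. NOT LABELLED: no paper on it, all-green cap top. Starts standing on the catch tray among the labelled ones.
- tray (a joint): The catch tray's slide, in metres: 0 = pulled out (start), 0.060 = fully home against the stop. It slides level towards the labeller, along the tray's own -y. It drags with about 1 N; from about 0.047 it rides up on a spring roller catch (about 7 N in all to push it over), passes the top at 0.054, then the catch clicks, draws it to 0.060 and holds it there (about 6 N to pull it out again). If let go before 0.055 it springs back off the catch.
- tray_panel (a point): Centre of the outer face of the catch tray's upright stainless end panel (blue patch), the face to push on. The panel is 250 mm wide (along this frame's x), 6 mm thick, and stands from 30 mm to 102 mm above the bench, with a thin rolled lip on top up to 106 mm; this point lies 75 mm above the bench. Frame: y points straight out from the labeller, x along the panel, z up; push along -y.
- tray_floor (a point): Centre of the catch tray's floor (upper side), 85 mm above the bench: a stainless pan 250 mm (x) by 200 mm (y) with side rims 13 mm high above the floor, the end panel at +y (its lip 21 mm above the floor), and no rim at -y, where the labeller's belt begins 165 mm from this point while the tray is out. Same axes as tray_panel.
- labeller: Cream bench labeller, fixed to the bench. Origin on the bench top straight under the middle of the pulled-out catch tray; its axes are those of the tray. The support under the tray and the conveyor (belt 89 mm high, guide rods and their knobs to 137 mm) lie towards -y, the base cabinet is 300 mm wide from y = -165 to -625 mm; label reels, rollers and head plate up to 360 mm high stand at y = -290 mm and beyond.
- tote: Blue open tote, fixed, origin at the centre of its underside on the bench, z up: outside 210 mm (x) by 260 mm (y), 60 mm high, walls and floor 5 mm, so inside 200 x 250 mm with its floor 5 mm up. Rim lips stick out 6 mm. Two labelled jars already stand in it.
- packed_a: Specimen jar, a plain upright cylinder: white body 42 mm diameter and 50 mm tall, green screw cap 44 mm diameter on top of it, 66 mm tall in all, 50 to 100 g. Origin at the centre of its underside, z up when it stands upright. Labelled, already packed: stands in the tote at the start and stays there.
- packed_b: Specimen jar, a plain upright cylinder: white body 42 mm diameter and 50 mm tall, green screw cap 44 mm diameter on top of it, 66 mm tall in all, 50 to 100 g. Origin at the centre of its underside, z up when it stands upright. Labelled, already packed: stands in the tote at the start and stays there.
- rework_tray: Red square open tray for rework, fixed, 100 x 100 mm outside, 28 mm high, walls and floor 4 mm. Origin at the centre of its underside on the bench, z up. Empty.
- cap_bin: White square bin of spare green caps, fixed, the same size as the red tray (100 x 100 x 28 mm), nothing to do with the job. Origin at the centre of its underside. It and the red tray may change places.
- wash_bottle: Wash bottle, loose, stands between catch tray and tote: 52 mm diameter, 148 mm to the top of its blue cap, thin spout up to 171 mm. Origin at the centre of its underside.

How it is judged:
By the outcome, as a careful person would: the job done as asked, in the order asked, and still so for the second after the job is handed in, with the robot touching nothing.
It also fails if it takes over 72 s, if anything falls off the work surface, if the arm or the gripper's body presses on something with over 40 N, if the wrist force passes 120 N, or if a joint passes its speed limit or range.

## Robot

A 6-joint arm with a two-finger parallel gripper is mounted at the origin on the work surface. World frame = base frame: x ahead of the robot, y to its left, z up, the work surface at z = 0. Lengths are in m, angles in rad, forces in N, time in s.
With the tool pointing down it reaches from about 0.275 to 0.875 m from the base axis. Payload 12.5 kg.
Tool frame: the origin (TCP) lies at the very end of the fingers, on their centre line; the grasp point (between the pads) lies 19 mm behind it; x points along the fingers, y is the direction in which the jaws open and shut, and the axes are right-handed (so a half turn about x gives the same grasp; the last joint's range is limited). The gripper opens to 85 mm and grips with 20 to 120 N. Pads are 22 mm wide; open, the fingers measure 114 mm over their backs; the gripper's body (76 mm by 85 mm) begins 54 mm behind the grasp point. The pads swing forward as they close: fully open they stand 13 mm farther back than shut.
Start: joints at [-1.36, 0.351, 1.652, -0, 1.139, -0.085], TCP at [0.16, -0.526, 0.231] pointing down, gripper open.
Joint ranges: [-2.75, 2.75], [-0.79, 2.1], [0.01, 2.65], [-1.57, 4.71], [0.07, 3.14], [-2.87, 2.87]. Speed limits (rad/s): [2.22, 2.22, 2.79, 3.14, 3.14, 3.14].

## Interface

Orientations are given as a 3x3 rotation matrix whose columns are the frame's x, y, z axes.
In Python, from bench import manip gives the robot as it stands. Calls block until the motion is done:
- manip.move_ptp(position, orientation): joint-space move of the TCP to a pose.
- manip.move_l(position, attitude=None, max_speed=0.15): straight line of the TCP; attitude=None keeps the orientation; max_speed is the mean speed in m/s.
- manip.move_j(angles): joint-space move.
- manip.set_gripper(opening, effort=None): opening from 0.0 (shut) to 1.0 (fully open); effort is the grip in N (None keeps the last); returns when the fingers have stopped.
- manip.dwell(seconds).
- manip.inverse_kinematics(position, orientation): joint angles nearest the present ones, or None.
- manip.grab_frame(name): name is "side" or "top"; returns (picture, depth): 420x560x3 uint8, red, green, blue; 420x560 float32, m along the optical axis (not along the pixel's ray), 0 where there is no reading.
- manip.get_calibration(name): a dict with "camera_matrix" (3x3 intrinsics, pixels), "k1" (the pictures are not rectified: a ray, as slopes to the right and down, at radius r is drawn at 1 + k1 r^2 times it, then the intrinsics apply), "R" (3x3) and "t" (3): a world point X has camera coordinates R X + t. Camera axes: x right, y down, z forward; pixel columns grow to the right and rows downward; lengths in m; the calibration is good to about 2 mm. A picture is of the moment at which its call begins. get_calibration takes no time and is no camera call.
A pose or a line that the arm cannot do raises manip.Unreachable and nothing moves.
- manip.sign_off(): hands the job in, once; it reports no verdict.
Trained networks look in the newest picture that a camera, given by its name, has taken for a name from the list of things; names that differ only in an ending like _2 or _b are one class to them, and where a whole thing is asked for, a point or a joint stands for the part that bears it (a point fixed in the world has none). Each returns a list of dicts, best first, with "confidence" (0 to 1); they miss things now and then, are a little off and sometimes report something else, mostly with a low value. They report only what shows in the picture. A call takes as long as a camera call.
- manip.look_for(camera, name): "at" ([x, y, z] in m, in world coordinates, good to about 4 mm: the middle of the surface that is visible of it).
Readings, each from a call of its own:
- manip.current_time(): time.
- manip.current_qpos(): joint angles.
- manip.current_joint_vel(): joint speeds.
- manip.current_joint_torque(): joint torques, N m.
- manip.current_ee_pos(): TCP position.
- manip.current_tcp_rot(): TCP orientation.
- manip.current_force(): force on the tool from outside, world axes, zero at the start.
- manip.current_ft_torque(): the same for the moment, N m.
- manip.current_grip_width(): opening from 0.0 (shut) to 1.0 (fully open).
Only numpy, scipy, OpenCV 4.12 (cv2) and the standard library are available. Lean on these libraries where they do the work, as an engineer would, in place of code of your own. Each camera call takes 0.05 s, during which the arm holds its last target.

## Working session

There is one attempt and no reset: what is moved stays moved. The work goes in short steps, each a Python script; the robot and the scene stay as the last script left them, time stands still between calls to the robot, and variables do not carry over. Pictures are saved under pics/ and viewed, and the job is handed in when it is done.

```bash
ls; mkdir -p pics; cat > a.py <<'E'
from bench import manip
import cv2,numpy as np
for n in ["side","top"]:
    p,d=manip.grab_frame(n); cv2.imwrite(f"pics/{n}0.png",p[:,:,::-1]); np.save(f"pics/{n}0.npy",d)
    c=manip.get_calibration(n); print(n,c)
for n in ["top","side"]:
    for k in ["jar_a","bare_jar","tray_panel","tray_floor","tote","rework_tray","cap_bin","wash_bottle","labeller"]:
        print(n,k,[(np.round(r["at"],3).tolist(),round(r["confidence"],2)) for r in manip.look_for(n,k)])
print(manip.current_time(), manip.current_tcp_rot())
E
python3 a.py
```

```text
pics
side {'camera_matrix': array([[525.96633033,   0.        , 273.59028119],
       [  0.        , 525.96633033, 207.20296265],
       [  0.        ,   0.        ,   1.        ]]), 'k1': -0.10366847631637087, 'R': array([[ 0.99338362, -0.11293737,  0.02083589],
       [-0.04731216, -0.56777129, -0.8218256 ],
       [ 0.10464485,  0.8154023 , -0.56935801]]), 't': array([-0.54564271,  0.10714112,  1.04543433])}
top {'camera_matrix': array([[526.14289275,   0.        , 279.36354408],
       [  0.        , 526.14289275, 208.74847897],
       [  0.        ,   0.        ,   1.        ]]), 'k1': -0.06988303149734869, 'R': array([[-0.01208022, -0.99955282, -0.0273536 ],
       [-0.98881851,  0.01600781, -0.14826228],
       [ 0.14863385,  0.0252567 , -0.98856971]]), 't': array([0.02361088, 0.5708184 , 1.00603314])}
top jar_a [([0.554, -0.212, 0.152], 0.77), ([0.456, -0.277, 0.15], 0.7), ([0.515, -0.283, 0.151], 0.69), ([0.467, 0.2, 0.075], 0.6)]
top bare_jar [([0.496, -0.212, 0.15], 0.6)]
top tray_panel [([0.537, -0.24, 0.086], 0.88)]
top tray_floor [([0.535, -0.239, 0.08], 0.85)]
top tote
[... 245 characters left out ...]
.139], 0.9), ([0.559, -0.232, 0.141], 0.87), ([0.518, -0.303, 0.139], 0.82)]
side bare_jar [([0.495, -0.23, 0.138], 0.84)]
side tray_panel [([0.554, -0.282, 0.086], 0.89), ([0.5, -0.228, 0.142], 0.4)]
side tray_floor [([0.554, -0.281, 0.085], 0.83), ([0.558, -0.231, 0.144], 0.69)]
side tote [([0.483, 0.29, 0.027], 0.75)]
side rework_tray [([0.426, 0.022, 0.004], 0.97), ([0.669, 0.012, 0.019], 0.22)]
side cap_bin [([0.672, 0.01, 0.018], 0.74)]
side wash_bottle [([0.541, 0.041, 0.083], 0.98)]
side labeller [([0.549, -0.358, 0.083], 0.75)]
1.0 [[ 1.83511883e-05  2.91522564e-01 -9.56563952e-01]
 [-2.48288493e-05 -9.56563952e-01 -2.91522564e-01]
 [-1.00000000e+00  2.91001677e-05 -1.03159154e-05]]
```

View pics/top0.png

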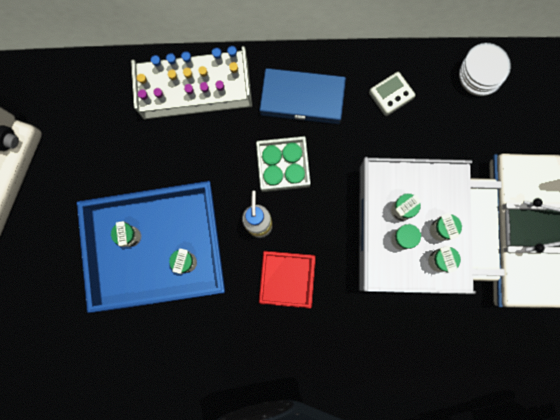

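View pics/side0.png

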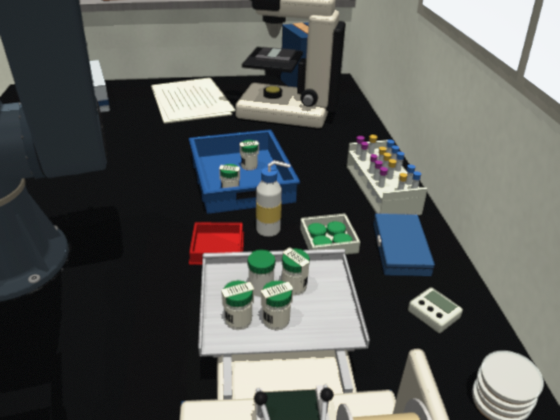

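The top view shows the labelled jars at (407,206), (449,228) and (446,260), and the bare one at (408,237). The packed jars are at (125,235) and (183,262), the red tray at (288,279) and the bottle at (257,218). Next I'll measure these from depth.

```bash
cat > h.py <<'E'
from bench import manip
import cv2,numpy as np
def world(n,d):
    c=manip.get_calibration(n);K=c["camera_matrix"]
    v,u=np.mgrid[:420,:560]
    pts=np.stack([u,v],-1).reshape(-1,1,2).astype(np.float64)
    # slopes model: distorted = s*(1+k1 r^2)
    s=cv2.undistortPoints(pts,K,np.array([c["k1"],0,0,0,0.]) ).reshape(420,560,2)
    P=np.dstack([s*d[...,None],d])
    return (P-c["t"])@c["R"]
def blobs(W,d,lo,hi,roi,minn=60):
    m=((W[...,2]>lo)&(W[...,2]<hi)&(d>0)&(W[...,0]>roi[0])&(W[...,0]<roi[1])&(W[...,1]>roi[2])&(W[...,1]<roi[3])).astype(np.uint8)
    n,l,st,_=cv2.connectedComponentsWithStats(m)
    return [(W[l==i],st[i]) for i in range(1,n) if st[i,4]>=minn]
def circ(P):
    (x,y),r=cv2.minEnclosingCircle((P[:,:2]*1000).astype(np.float32)); return x/1000,y/1000,r/1000
E
cat > b.py <<'E'
from h import *
d=np.load("pics/top0.npy");W=world("top",d)
def show(t,bl):
    for P,s in bl: 
        print(t,"circ",np.round(circ(P),4),"mean",np.round(P.mean(0),4),s.tolist())
show("jar",blobs(W,d,.140,.165,(.4,.7,-.36,-.1)))
show("packed",blobs(W,d,.064,.09,(.3,.7,.15,.42)))
show("bottle",blobs(W,d,.09,.2,(.4,.65,-.05,.15),20))
def rect(t,P): 
    r=cv2.minAreaRect((P[:,:2]*1000).astype(np.float32)); print(t,np.round(r[0],1),np.round(r[1],1),round(r[2],2),"z",np.median(P[:,2]).round(4))
for P,s in blobs(W,d,.05,.0645,(.3,.75,.1,.5),100): rect("tote rim",P)
for P,s in blobs(W,d,.0015,.012,(.3,.75,.1,.5),1000): rect("tote floor",P)
for P,s in blobs(W,d,.02,.034,(.3,.55,-.09,.1),40): rect("red rim",P)
for P,s in blobs(W,d,.0015,.034,(.3,.5,-.09,.1),400): rect("red all",P)
for P,s in blobs(W,d,.075,.115,(.3,.75,-.345,-.05),1000): rect("tray",P)
for P,s in blobs(W,d,.096,.115,(.3,.75,-.34,-.05),30): rect("tray rim",P)
E
python3 b.py
```

```text
jar circ [ 0.5585 -0.216   0.0239] mean [ 0.558  -0.2155  0.151 ] [394, 193, 27, 26, 529]
jar circ [ 0.5192 -0.2886  0.0234] mean [ 0.5192 -0.2875  0.1508] [436, 213, 26, 27, 516]
jar circ [ 0.5033 -0.2144  0.0229] mean [ 0.5027 -0.2135  0.1507] [395, 224, 26, 25, 515]
jar circ [ 0.461  -0.2829  0.0236] mean [ 0.4607 -0.2817  0.1509] [435, 246, 26, 27, 528]
packed circ [0.524 0.324 0.024] mean [0.5236 0.3235 0.0712] [111, 221, 23, 25, 428]
packed circ [0.4691 0.2085 0.0238] mean [0.469  0.2074 0.0711] [169, 249, 23, 25, 433]
bottle circ [0.553  0.0589 0.0334] mean [0.5434 0.0561 0.1318] [243, 191, 27, 42, 653]
tote rim [499.2 273.2] [224.1 273.3] 7.72 z 0.0597
tote floor [499.3 277.6] [201.2 244.3] 7.86 z 0.0052
red rim [432.8   2.9] [100.3 100.4] 84.4 z 0.0278
red all [436.4   8.2] [125.7 131.1] 0.35 z 0.0047
tray [ 529.9 -246.1] [206.6 252.2] 87.72 z 0.0854
tray rim [ 532.3 -193.4] [100.6 252.2] 88.02 z 0.1046
tray rim [ 650.4 -280.9] [75.2  4.4] 88.36 z 0.0986
tray rim [ 543.7 -207.2] [34.  10.1] 57.7 z 0.1062
tray rim [ 514.4 -277.3] [42.2 17.5] 23.07 z 0.1041
tray rim [ 498.1 -202.3] [40.3 16. ] 23.63 z 0.1052
tray rim [ 459.6 -268. ] [39.  12.5] 6.48 z 0.1056
tray rim [ 403.4 -298. ] [84.   1.9] 88.9 z 0.0984
```

```bash
cat > plan.py <<'E'
import numpy as np, itertools
J={"A":(.5583,-.2158),"B":(.5192,-.2880),"C":(.4608,-.2823),"bare":(.5030,-.2140)}
T=np.array([.4992,.2732]);th=np.radians(7.75);R=np.array([[np.cos(th),-np.sin(th)],[np.sin(th),np.cos(th)]])
PK=[np.array([.5238,.3237]),np.array([.469,.208])]
def clear(c,a,circs,w=.068,fw=.013):
    u=np.array([np.cos(a),np.sin(a)]);best=1
    for o in circs:
        q=np.array(o)-c;l=q@u;t=q@[-u[1],u[0]]
        dx=max(w/2-abs(l),abs(l)-(w/2+.0145),0) ; dy=max(abs(t)-fw,0)
        best=min(best,np.hypot(dx,dy)-.022)
    return best
def wall(c,a,w=.068,fw=.013):
    u=np.array([np.cos(a),np.sin(a)]);n=np.array([-u[1],u[0]]);L=w/2+.0145
    return min((np.array([.1,.125])-abs(R.T@(c+s*L*u+r*fw*n-T))).min() for s in(1,-1) for r in(1,-1))
A=np.radians(np.arange(0,180,5))
if __name__=="__main__":
    rem=dict(J)
    for k in ["C","B","A","bare"]:
        c=np.array(rem.pop(k)); v=[(clear(c,a,rem.values()),round(np.degrees(a))) for a in A]
        print(k,sorted(v)[-8:] if rem else "")
    circs=list(PK)
    G=[np.array([x,y]) for x in np.arange(-.06,.061,.005) for y in np.arange(-.08,.081,.005)]
    for s in range(3):
        pass
    # candidate triples: far from walls, pairwise
    best=None;rng=np.random.default_rng(0)
    W=[T+R@g for g in G]
    W=[p for p in W if min(np.linalg.norm(p-q) for q in PK)>.058]
    for _ in range(6000):
        i=rng.choice(len(W),3,replace=False);P=[W[j] for j in i]
        if min(np.linalg.norm(P[0]-P[1]),np.linalg.norm(P[0]-P[2]),np.linalg.norm(P[1]-P[2]))<.06: continue
        cs=list(PK);m=1;o=[]
        for p in P:
            v=max((min(clear(p,a,cs),wall(p,a)),a) for a in A); m=min(m,v[0]); o.append((p.round(4).tolist(),round(np.degrees(v[1])),round(v[0],4)));cs.append(p)
            if best and m<=best[0]: break
        else: best=(m,o)
    print(best)
E
python3 plan.py
```

```text
C [(np.float64(0.010742534012109416), 85), (np.float64(0.01272588358101124), 120), (np.float64(0.013280022675729683), 90), (np.float64(0.0157486124681882), 115), (np.float64(0.016419498074780825), 95), (np.float64(0.018858938518371088), 110), (np.float64(0.02000531044373681), 100), (np.float64(0.022017384811754782), 105)]
B [(np.float64(0.025293755383811928), 15), (np.float64(0.028996527616281374), 160), (np.float64(0.029376469430466907), 10), (np.float64(0.032285642614730194), 165), (np.float64(0.03351746766079058), 5), (np.float64(0.03529876652162401), 170), (np.float64(0.03719999999999999), 0), (np.float64(0.038394499938261856), 175)]
A [(np.float64(0.020989757349265552), 70), (np.float64(0.021796599410582963), 105), (np.float64(0.024155988772693884), 75), (np.float64(0.02495714078994208), 100), (np.float64(0.02729300700580363), 80), (np.float64(0.028083984124364123), 95), (np.float64(0.030384312063262177), 85), (np.float64(0.03116135814668397), 90)]
bare 
(np.float64(0.02366964673776427), [([0.4956, 0.2626], 155, np.float64(0.036)), ([0.433, 0.3147], 95, np.float64(0.0237)), ([0.5499, 0.2347], 75, np.float64(0.0243))])
```

```bash
cat > act.py <<'E'
from h import *
ZT=.27; H=.034
def ori(a):
    x=np.array([0,0,-1.]);y=np.array([np.cos(a),np.sin(a),0]);return np.column_stack([x,y,np.cross(x,y)])
def best(pos,deg):
    q0=np.array(manip.current_qpos());o=[]
    for s in(0,np.pi):
        M=ori(np.radians(deg)+s);q=manip.inverse_kinematics(pos,M)
        if q is not None:o.append((np.abs(np.array(q)-q0).max(),s,M))
    return min(o,key=lambda t:t[0])[2]
def pick(xy,deg,floor=.085,op=.8):
    p=[*xy,ZT];M=best(p,deg);manip.move_ptp(p,M);manip.set_gripper(op,30)
    z=floor+H
    manip.move_l([*xy,z+.04],max_speed=.2);manip.move_l([*xy,z],max_speed=.08)
    print("pre F",np.round(manip.current_force(),2))
    manip.set_gripper(0,30);print("grip",manip.current_grip_width(),"F",np.round(manip.current_force(),2))
    manip.move_l([*xy,z+.02],max_speed=.08);manip.move_l(p,max_speed=.25)
    print("lifted",manip.current_grip_width(),np.round(manip.current_force(),2),"t",manip.current_time())
def place(xy,deg,floor,op=.8):
    p=[*xy,ZT];M=best(p,deg);manip.move_ptp(p,M)
    z=floor+H
    manip.move_l([*xy,z+.03],max_speed=.25);manip.move_l([*xy,z+.003],max_speed=.06)
    f0=manip.current_force()[2];dz=.003
    while dz>-.003:
        dz-=.0007;manip.move_l([*xy,z+dz],max_speed=.02);f=manip.current_force()[2]
        if abs(f-f0)>1.2:break
    print("touch dz",round(dz,4),"dF",round(f-f0,2))
    manip.set_gripper(op);manip.move_l([*xy,z+.05],max_speed=.12);manip.move_l(p,max_speed=.3)
    print("t",manip.current_time())
def snap(tag):
    for n in["top","side"]:
        p,d=manip.grab_frame(n);cv2.imwrite(f"pics/{n}{tag}.png",p[:,:,::-1]);np.save(f"pics/{n}{tag}.npy",d)
E
python3 - <<'E'
from act import *
pick((.4608,-.2823),105)
snap("1")
E
```

```text
pre F [1.27 0.57 0.01]
grip 0.5073804121750862 F [-0.21  0.55  4.91]
lifted 0.5034494890884519 [-0.19  0.36 -0.78] t 5.5417
```

View pics/side1.png

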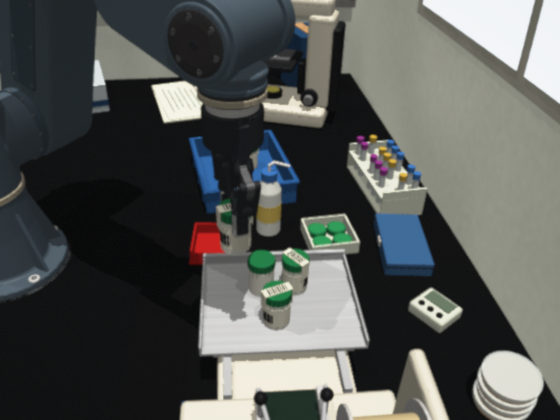

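Side view: the labelled jar hangs upright in the gripper at (235,230), and the other three still stand. I'll place it now.

```bash
python3 - <<'E'
from act import *
place((.4956,.2626),155,.005)
pick((.5192,-.2880),175)
snap("2")
E
```

```text
touch dz 0.0002 dF 5.64
t 11.8417
pre F [ 0.3  -0.24  0.52]
grip 0.5047244681863772 F [0.07 0.56 4.59]
lifted 0.5065267636124181 [ 0.64 -0.5  -1.47] t 16.8167
```

View pics/top2.png

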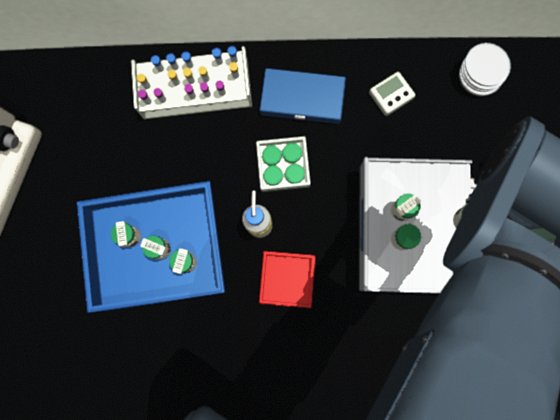

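View pics/side2.png

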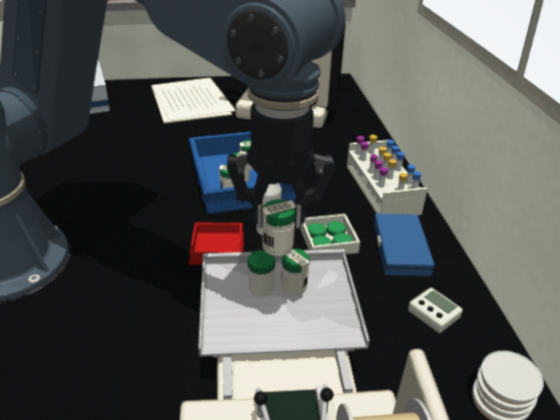

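Top view: the first jar stands in the tote at (154,247), the packed jars haven't moved, and the second jar is held upright. I'll use finer touch-down steps from here.

```bash
sed -i 's/dz-=.0007/dz-=.0003/; s/abs(f-f0)>1.2/abs(f-f0)>0.9/' act.py; python3 - <<'E'
from act import *
place((.433,.3147),95,.005)
pick((.5583,-.2158),90)
place((.5499,.2347),75,.005)
snap("3")
E
```

```text
touch dz 0.0027 dF -0.94
t 22.5583
pre F [-0.14  0.35  1.37]
grip 0.5022198055878053 F [-0.33  0.27  3.62]
lifted 0.5065514550890884 [ 0.08 -0.25 -0.75] t 27.5167
touch dz 0.0024 dF 1.52
t 32.8833
```

View pics/top3.png

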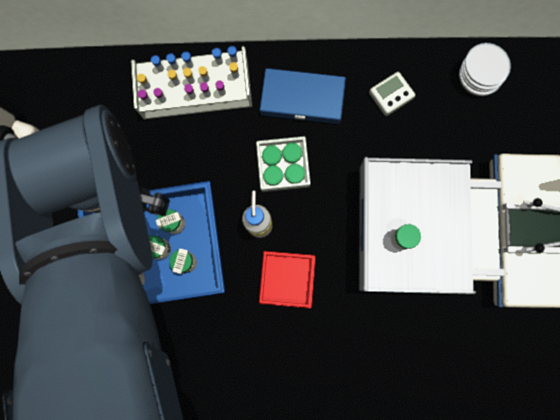

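View pics/side3.png

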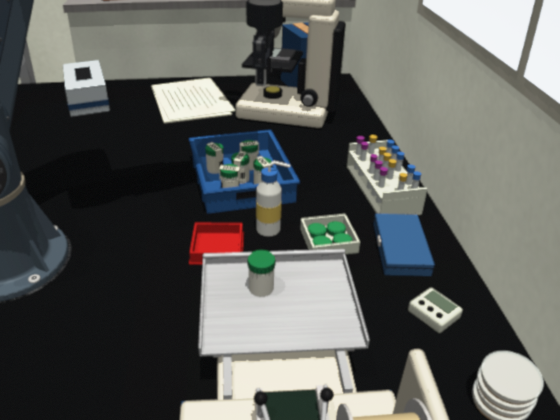

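All three labelled jars appear upright in the tote, and only the bare jar is left at (408,237). The force trigger fired on noise, so the last two were released about 2.5 mm high. I'll filter the force for the bare jar.

```bash
python3 - <<'E'
s=open("act.py").read()
s=s.replace("f0=manip.current_force()[2];","f0=fz();").replace("f=manip.current_force()[2]\n","f=fz()\n").replace("dz-=.0003","dz-=.0005").replace("abs(f-f0)>0.9","f-f0>1.6").replace("def pick","""def fz():
    v=[]
    for _ in range(6): manip.dwell(.02);v.append(manip.current_force()[2])
    return float(np.mean(v))
def pick""")
open("act.py","w").write(s)
E
python3 - <<'E'
from act import *
pick((.5030,-.2140),90)
place((.4328,.0029),90,.004)
manip.set_gripper(0)
# look-out: move away to side, above panel
a=np.radians(88.0)
p=[.60,-.06,.27]; M=best(p,-2.0)
manip.move_ptp(p,M); snap("4"); print(manip.current_time())
for k in["tray_panel","tray_floor"]:
  for n in["top","side"]: print(k,n,[(np.round(r["at"],3).tolist(),round(r["confidence"],2)) for r in manip.look_for(n,k)])
d=np.load("pics/top4.npy");W=world("top",d)
for P,s in blobs(W,d,.096,.115,(.39,.67,-.2,-.1),30): print(s,cv2.minAreaRect((P[:,:2]*1000).astype(np.float32)),P[:,2].max())
for P,s in blobs(W,d,.064,.09,(.3,.7,.15,.42)): print("tote jar",np.round(circ(P),4),P[:,2].mean())
for P,s in blobs(W,d,.06,.09,(.37,.49,-.06,.06)): print("red jar",np.round(circ(P),4),P[:,2].mean())
E
```

```text
pre F [-0.2  -0.23  0.65]
grip 0.5028270363121554 F [0.05 0.41 6.29]
lifted 0.4992212960044345 [-0.18  0.18 -1.81] t 37.625
touch dz 0.0005 dF 4.36
t 43.625
45.7417
tray_panel top [([0.516, -0.27, 0.086], 0.95)]
tray_panel side [([0.53, -0.259, 0.085], 0.8), ([0.542, 0.039, 0.082], 0.44)]
tray_floor top [([0.516, -0.27, 0.081], 0.89)]
tray_floor side [([0.531, -0.256, 0.083], 0.63)]
[365 159   3  19  36] ((637.1209106445312, -150.96054077148438), (4.1815185546875, 35.23615264892578), 87.97358703613281) 0.10753196612081399
tote jar [0.5486 0.2328 0.0237] 0.07132418526042093
tote jar [0.5239 0.3234 0.0239] 0.07113586106864975
tote jar [0.498  0.2618 0.0236] 0.07119456638683022
tote jar [0.4688 0.2079 0.0237] 0.07113714596709474
tote jar [0.4342 0.3151 0.024 ] 0.07099995980169828
```

View pics/top4.png

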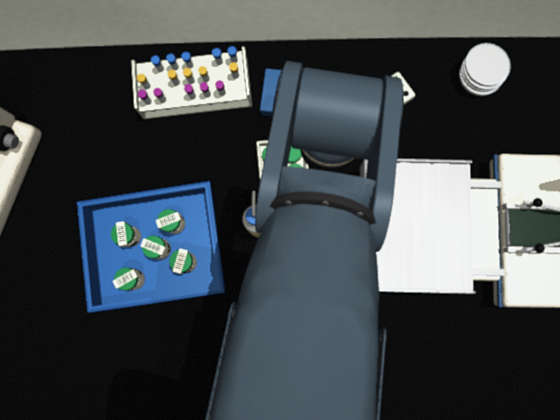

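View pics/side4.png

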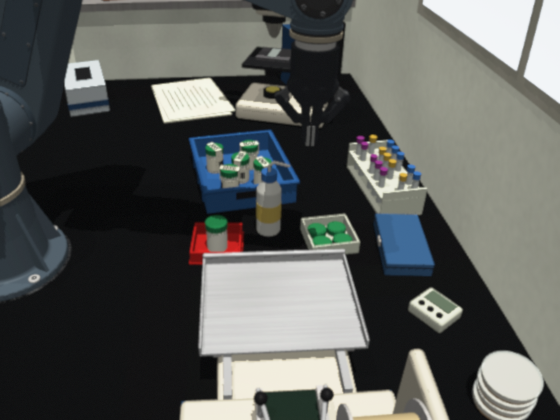

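Top and side views: five jars stand in the tote with their tops at 71 mm, the bare jar stands upright in the red tray at (217,232 side), and the catch tray is empty. Next I'll push the tray in.

```bash
python3 - <<'E'
from act import *
n=np.array([.035,.9994]); c=np.array([.5335,-.145])
def P(s,z): return [*(c+s*n),z]   # s>0 outward from face
M=best(P(.065,.2),-2.0)
manip.move_ptp(P(.065,.2),M); manip.move_l(P(.065,.055),max_speed=.2)
manip.move_l(P(.018,.055),max_speed=.12)
f0=np.mean([np.array(manip.current_force())[:2]@n for _ in range(3)]); log=[]
manip.move_l(P(-.030,.055),max_speed=.05); print("mid",np.array(manip.current_force())[:2]@n-f0,manip.current_time())
s=-.030;peak=0;clicked=False
while s>-.0545:
    s-=.001; manip.move_l(P(s,.055),max_speed=.03)
    f=np.array(manip.current_force())[:2]@n-f0; log.append((round(s*1000,1),round(float(f),1)));peak=max(peak,f)
    if peak>5 and f<1.5: clicked=True;break
    if f>15:break
print(log,clicked,manip.current_time(),manip.current_ee_pos())
snap("5")
d=np.load("pics/side5.npy");W=world("side",d)
E
```

```text
mid 0.4453433660881346 48.9417
[(-31.0, 0.6), (-32.0, 1.8), (-33.0, 1.7), (-34.0, 6.6), (-35.0, 12.1), (-36.0, 17.4)] False 50.4417 [ 0.53221537 -0.17892278  0.05499302]
```

View pics/side5.png

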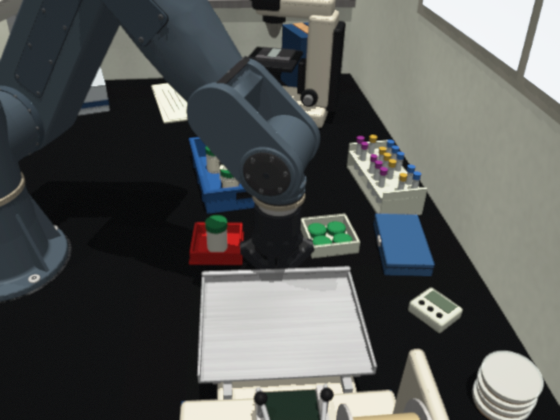

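```bash
python3 - <<'E'
from act import *
n=np.array([.035,.9994])
for cam in["side","top"]:
  for t in[0 if cam=="top" else 4,5]:
    d=np.load(f"pics/{cam}{t}.npy");W=world(cam,d)
    # profile along tray y at several x: lip = z .1..0.11
    for x0 in(.44,.47,.60,.63):
        m=(abs(W[...,0]-x0)<.006)&(W[...,2]>.1)&(W[...,2]<.112)&(W[...,1]>-.24)&(W[...,1]<-.12)&(d>0)
        if m.sum()>3: print(cam,t,x0,m.sum(),np.round(np.percentile(W[m][:,1],[5,50,95]),4))
p=cv2.imread("pics/top5.png");cv2.imwrite("pics/top5z.png",cv2.resize(p[120:330,200:560],None,fx=2.2,fy=2.2))
p=cv2.imread("pics/side5.png");cv2.imwrite("pics/side5z.png",cv2.resize(p[200:420,150:420],None,fx=2.7,fy=2.7))
print(manip.current_force(),manip.current_ft_torque(),manip.current_grip_width())
E
```

```text
side 4 0.44 31 [-0.1476 -0.1455 -0.1408]
side 4 0.47 28 [-0.149  -0.1455 -0.1426]
side 4 0.6 30 [-0.1536 -0.1512 -0.1468]
side 4 0.63 28 [-0.1546 -0.1526 -0.1483]
side 5 0.44 27 [-0.1951 -0.1933 -0.1896]
side 5 0.47 31 [-0.1968 -0.1942 -0.1906]
side 5 0.6 32 [-0.2011 -0.1978 -0.194 ]
side 5 0.63 28 [-0.2018 -0.2    -0.1969]
top 0 0.44 35 [-0.148  -0.1435 -0.1403]
top 0 0.47 30 [-0.1491 -0.1448 -0.1412]
top 0 0.6 29 [-0.1535 -0.1495 -0.1463]
top 0 0.63 24 [-0.1546 -0.1515 -0.1486]
[ 2.65435274 17.27174565  4.81148618] [ 2.11220345 -0.23898351 -0.05656484] 0.0002596185164567982
```

View pics/top5z.png

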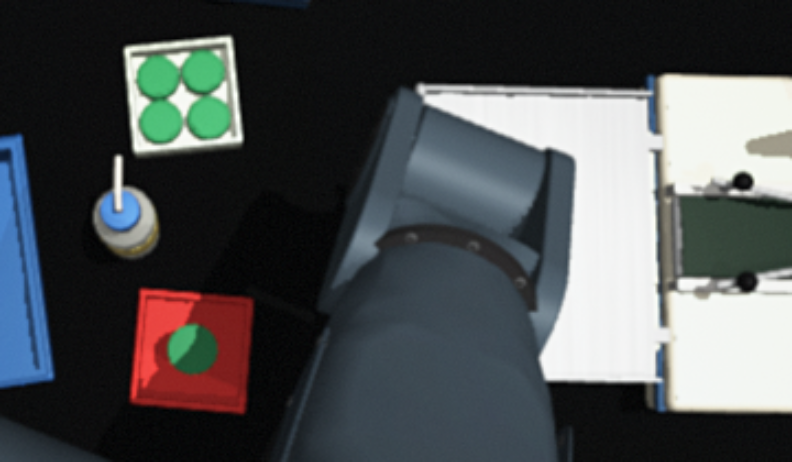

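View pics/side5z.png

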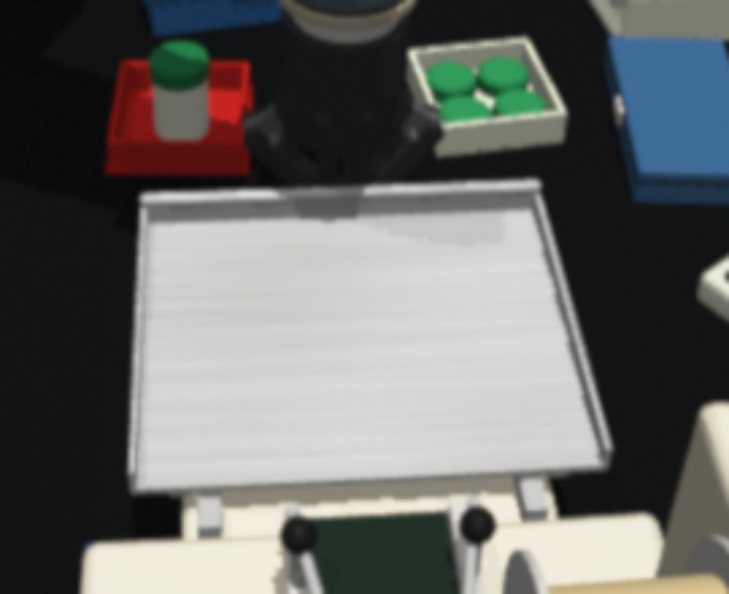

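The tray has travelled about 47.5 mm, so it is at the foot of the catch. The contact appears to be high on the gripper, against the lip. I'll back off and push with the fingertips higher on the panel.

```bash
python3 - <<'E'
from act import *
n=np.array([.035,.9994]); c=np.array([.5335,-.145])
def P(s,z): return [*(c+s*n),z]
z=.078
manip.move_l(P(-.020,.055),max_speed=.1)
manip.move_l(P(-.020,z),max_speed=.1)
F0=np.array(manip.current_force());print("F0",F0.round(2))
manip.move_l(P(-.031,z),max_speed=.05)
s=-.031;log=[];peak=0
while s>-.046:
    s-=.0015; manip.move_l(P(s,z),max_speed=.04)
    F=np.array(manip.current_force())-F0; f=F[:2]@n;peak=max(peak,f)
    e=(np.array(manip.current_ee_pos())[:2]-c)@n
    log.append((round(s*1000,1),round(float(e)*1000,1),F.round(1).tolist()))
    if peak>5 and f<1.5: break
    if f>20:break
for l in log:print(l)
print(manip.current_ft_torque(),manip.current_time())
snap("6")
d=np.load("pics/side6.npy");W=world("side",d)
for x0 in(.44,.47,.60,.63):
    m=(abs(W[...,0]-x0)<.006)&(W[...,2]>.1)&(W[...,2]<.112)&(W[...,1]>-.24)&(W[...,1]<-.12)&(d>0)
    if m.sum()>3: print(x0,m.sum(),np.round(np.percentile(W[m][:,1],[5,50,95]),4))
E
```

```text
F0 [-0.37  0.11 -0.55]
(-32.5, -32.5, [-0.1, 0.3, -0.0])
(-34.0, -34.0, [0.1, 1.2, 1.4])
(-35.5, -35.6, [1.2, 0.3, 0.6])
(-37.0, -36.1, [2.1, 7.8, 3.6])
(-38.5, -36.6, [2.6, 13.6, 3.6])
(-40.0, -38.0, [2.6, 15.7, 5.3])
(-41.5, -40.2, [2.0, 8.8, 3.3])
(-43.0, -42.2, [0.8, 5.8, 2.7])
(-44.5, -44.1, [0.9, 4.3, 2.4])
(-46.0, -46.0, [-0.3, 3.1, 1.5])
[ 0.40403916  0.07969736 -0.02422749] 54.1
0.44 28 [-0.2045 -0.2021 -0.1971]
0.47 30 [-0.2065 -0.2036 -0.2013]
0.6 33 [-0.2117 -0.2084 -0.2046]
0.63 30 [-0.2113 -0.2091 -0.2048]
```

View pics/side6.png

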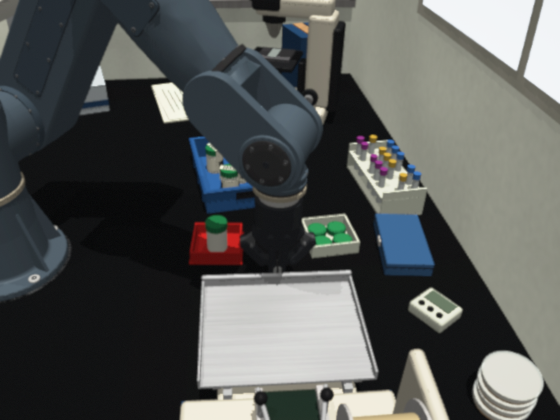

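The resistance was the catch itself, with a peak of about 16 N. The tray is now around 57 mm, past the top, so I'll follow it to the stop and then let go.

```bash
python3 - <<'E'
from act import *
n=np.array([.035,.9994]); c=np.array([.5335,-.145])
def P(s,z): return [*(c+s*n),z]
z=.078
F0=np.array([-.37,.11,-.55]);s=-.046
while s>-.054:
    s-=.001; manip.move_l(P(s,z),max_speed=.03)
    F=np.array(manip.current_force())-F0; e=(np.array(manip.current_ee_pos())[:2]-c)@n
    print(round(s*1000,1),round(e*1000,1),F.round(1))
    if F[1]>9:break
manip.move_l(P(.03,z),max_speed=.12); manip.move_l(P(.03,.27),max_speed=.25)
print(manip.current_time())
manip.move_ptp([.33,-.27,.3],best([.33,-.27,.3],-2.0))
snap("7")
for t in(4,7):
  d=np.load(f"pics/side{t}.npy");W=world("side",d);v=[]
  for x0 in(.44,.47,.5,.53,.56,.60,.63):
    m=(abs(W[...,0]-x0)<.006)&(W[...,2]>.1)&(W[...,2]<.112)&(W[...,1]>-.24)&(W[...,1]<-.12)&(d>0)
    v.append(np.median(W[m][:,1]))
  print(t,np.round(v,4),np.mean(v))
d=np.load("pics/top7.npy");W=world("top",d)
for P,s in blobs(W,d,.064,.09,(.3,.7,.15,.42)): print("tote jar",np.round(circ(P),4),P[:,2].mean())
for P,s in blobs(W,d,.06,.09,(.37,.49,-.06,.06)): print("red jar",np.round(circ(P),4),P[:,2].mean())
for P,s in blobs(W,d,.09,.2,(.4,.65,-.05,.15),20): print("bottle",np.round(circ(P),4))
print(manip.current_time())
E
```

```text
-47.0 -47.2 [-0.2  1.3  1.3]
-48.0 -48.3 [-0.   0.4  1.6]
-49.0 -48.8 [0.4 2.7 1. ]
-50.0 -48.9 [2.4 9.7 3.6]
56.9333
4 [-0.1455 -0.1455 -0.1467 -0.1482 -0.1488 -0.1512 -0.1526] -0.14834806084412006
7 [-0.2043 -0.2058 -0.2072 -0.208  -0.2095 -0.2107 -0.2119] -0.20820927175368484
tote jar [0.5489 0.233  0.0236] 0.0711698416433074
tote jar [0.5242 0.3238 0.0243] 0.07125121443118361
tote jar [0.4982 0.2617 0.0235] 0.07119390913828412
tote jar [0.4688 0.2082 0.0238] 0.07121084372954184
tote jar [0.4334 0.3148 0.0248] 0.07099102163982654
red jar [0.4323 0.0013 0.0223] 0.0700625493090948
bottle [0.553  0.058  0.0333]
58.0417
```

View pics/side7.png

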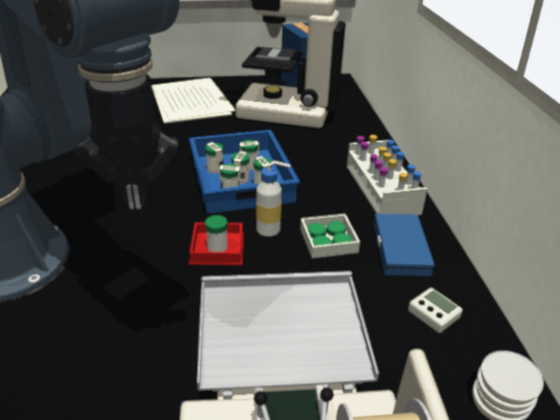

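View pics/top7.png

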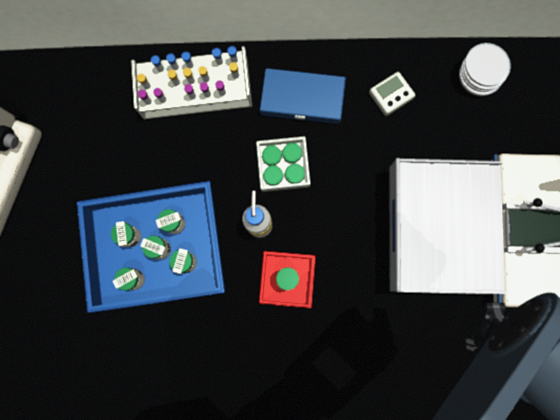

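The tray stayed 59.9 mm in after release, all the jars are upright, and the bottle and packed jars are unmoved within measurement noise. The robot is clear of everything, so I'm handing in.

```bash
python3 -c "
from bench import manip
print(manip.sign_off(), manip.current_time())"
```

```text
the job is handed in; nothing more can be done
the job is handed in; nothing more can be done
```

The job is done and was handed in at about 58 s. The three labelled jars stand in the blue tote beside the two already packed, and the unlabelled jar stands in the red tray. The catch tray, once empty, was pushed home and let go.

**Last checks before hand-in:**
- **Tray:** it had moved 59.9 mm by the side camera and stayed there after I let go.
- **Jars in the tote:** all five stand upright, with cap tops 71 mm above the bench.
- **Unlabelled jar:** it stands upright in the red tray, with its cap top at 70 mm.
- **Packed jars and wash bottle:** none moved by more than about 1 mm, which is within measurement noise.

**What did not go as expected:**
- **Two jars released slightly high:** force noise triggered the touch-down check too soon. The second and third labelled jars were let go with the gripper still about 2.5 mm above its set-down height. They stand upright where intended.
- **Tray catch stiffer than stated:** it took about 16 N at the peak instead of 7 N. My first push stopped at about 17 N on my own force cutoff, so I backed off and pushed again higher on the panel.

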